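# Find the tired shock mount and flag it

### The arm

A 6-joint arm with a two-finger parallel gripper is mounted at the origin on the work surface. World frame = base frame: x ahead of the robot, y to its left, z up, the work surface at z = 0. Lengths are in mm, angles in degrees, forces in N, time in s.
With the tool pointing down it reaches from about 350 to 850 mm from the base axis. Payload 8.1 kg.
Tool frame: the origin (TCP) lies midway between the tips of the shut fingers; the grasp point (between the pads) lies hold_point_z behind it (hold_point_z is the distance from the TCP to the grasp point, in mm); z points along the fingers, x is the direction in which the jaws open and shut, and the axes are right-handed (so a half turn about z gives the same grasp; the last joint's range is limited). The gripper opens to 85 mm and grips with 20 to 120 N. Pads are 22 mm wide; open, the fingers measure 114 mm over their backs; the gripper's body (76 mm by 85 mm) begins 54 mm behind the grasp point. The pads swing forward as they close: fully open they stand 13 mm farther back than shut.
Start: joints at [64.378, 7.471, 85.268, -0, 87.261, -4.893], TCP at [212.354, 561.169, 210.792] pointing down, gripper open.
Joint ranges: [-169.43, 169.43], [-51.17, 129.36], [1.28, 143.12], [-76.62, 256.62], [0, 156.53], [-152.29, 152.29]. Speed limits (degrees/s): [136.94, 136.94, 159.86, 180, 180, 180].

### API

Orientations are given as [roll, pitch, yaw] about the fixed x, y, z axes, in that order (R = Rz(yaw) Ry(pitch) Rx(roll)).
In Python, from bench import * gives the robot as it stands.
- The arm moves only by the shell command python3 -m pendant 'ROWS' [OPENING] [FORCE]. ROWS is JSON, a list that holds one entry, the list of rows, each a list of 4 numbers: the shift along the tool's x, y, z normalised to -1 to 1, where 1 is 0.02 m, then the turn about the tool's z normalised to -1 to 1, where 1 is 0.08 rad. A call has exactly 10 rows; each row shifts and turns the pose as measured when the row begins, along the tool's axes as they then stand; what a row does not reach is not made up. A row lasts 1/12 s, in which the tool goes at most 41.7 mm and 7.16 degrees, less where a joint would pass 70% of its speed; a pose out of reach is approached as far as the arm can. A call with a number of a shift or a turn outside -1 to 1 is refused whole. A call with a gripper value outside its range is refused whole. OPENING is the gripper's target within -1 to 1 (fully open at 1, half-way at 0, shut at -1), set as the call begins (- or left out, the last holds). The fingers move at their own pace and stop on an object; FORCE is the grip in N (left out, the last holds). Time passes only in rows, so rows that do not move let the fingers close, or fill a call up. It gives the time, the measured TCP pose, the force and the opening at its end, in the units of the state.
- sense(): the state, without advancing time (a new reading comes with each control period).
- snapshot(name): name is "scene" or "side" or "wrist"; returns the picture (420x560x3 uint8, red, green, blue); there is no depth.
- calibration(name): a dict with "mtx" (3x3 intrinsics, pixels), "D" ([k1, k2, p1, p2, k3] as OpenCV has them; the pictures are not rectified), "world_to_cam" (4x4, takes a point from world to camera coordinates); the wrist camera has in their place "hand_eye" (4x4, takes a point from camera to tool coordinates, whose origin is the TCP and whose axes are the tool frame's). Camera axes: x right, y down, z forward; pixel columns grow to the right and rows downward; lengths in mm; the calibration is good to about 2 mm. A picture is of the moment at which its call begins: read the wrist's pose just before it. calibration takes no time and is no camera call.
- hand_in(): hands the job in, once; it reports no verdict.
The state is a dict: "time": time; "joint_pos": joint angles; "qd": joint speeds; "joint_efforts": joint torques, N m; "tool_pos": TCP position; "tcp_rot": TCP orientation; "ft_force": force on the tool from outside, world axes, zero at the start; "wrist_torque": the same for the moment, N m; "finger_gap": finger opening in mm.
Only numpy, scipy, OpenCV 4.12 (cv2) and the standard library are available. Lean on these libraries where they do the work, as an engineer would, in place of code of your own. Each camera call takes 0.05 s, during which the arm holds its last target.

### The job

Three spring shock mounts stand in a row on the white tray. Going from left to right as the robot sees them, press each round black pad at least half way down with the fingertips for a moment and let it spring back; then push the orange tag of the softest mount all the way down and leave the other two tags up. Only press: do not lift, tip or shift the mounts, and leave everything else where it is.

Things in the scene. Friction and masses are not known exactly. Their poses are not given: they have to be found in the camera images.
- tray: white tray plate 260 x 500 x 8 mm fixed on the bench; origin at the centre of its underside; its y axis runs along the row of mounts, +y towards the robot's left, x away from the robot
- mount_a: one of three shock mounts that look the same (the letters do not follow their order in the row, which changes): aluminium block 120 x 76 x 30 mm, 0.9 kg in all, standing loose on the tray. Origin at the centre of its underside, z up; the round black pad is centred at x = +22 mm of its own frame, the orange tag at x = -36 mm (the side nearer the robot)
- pad_a_top (a point): centre of the flat top of the round black rubber pad of mount_a, 44 mm across, 66 mm above the mount's underside when up; it moves with the pad. The pad goes straight down against a spring and comes back when let go
- pad_a (a joint): how far the pad of mount_a is pressed down: 0 up, 0.014 m at the stop. At 8 mm down the softest pad pushes back with some 3 N, the next 7 to 8 N, the stiffest about 14 N
- tag_a_top (a point): centre of the flat top of the orange tag of mount_a, 18 mm (mount's x) x 30 mm (mount's y), 60 mm above the mount's underside when up, 45 mm when fully down; it moves with the tag
- tag_a (a joint): how far the tag of mount_a is pushed down: 0 up, 0.015 m at the stop. It slides straight down with about 3 N of friction, has no spring, and stays where it is left
- mount_b: one of three shock mounts that look the same (the letters do not follow their order in the row, which changes): aluminium block 120 x 76 x 30 mm, 0.9 kg in all, standing loose on the tray. Origin at the centre of its underside, z up; the round black pad is centred at x = +22 mm of its own frame, the orange tag at x = -36 mm (the side nearer the robot)
- pad_b_top (a point): centre of the flat top of the round black rubber pad of mount_b, 44 mm across, 66 mm above the mount's underside when up; it moves with the pad. The pad goes straight down against a spring and comes back when let go
- pad_b (a joint): how far the pad of mount_b is pressed down: 0 up, 0.014 m at the stop. At 8 mm down the softest pad pushes back with some 3 N, the next 7 to 8 N, the stiffest about 14 N
- tag_b_top (a point): centre of the flat top of the orange tag of mount_b, 18 mm (mount's x) x 30 mm (mount's y), 60 mm above the mount's underside when up, 45 mm when fully down; it moves with the tag
- tag_b (a joint): how far the tag of mount_b is pushed down: 0 up, 0.015 m at the stop. It slides straight down with about 3 N of friction, has no spring, and stays where it is left
- mount_c: one of three shock mounts that look the same (the letters do not follow their order in the row, which changes): aluminium block 120 x 76 x 30 mm, 0.9 kg in all, standing loose on the tray. Origin at the centre of its underside, z up; the round black pad is centred at x = +22 mm of its own frame, the orange tag at x = -36 mm (the side nearer the robot)
- pad_c_top (a point): centre of the flat top of the round black rubber pad of mount_c, 44 mm across, 66 mm above the mount's underside when up; it moves with the pad. The pad goes straight down against a spring and comes back when let go
- pad_c (a joint): how far the pad of mount_c is pressed down: 0 up, 0.014 m at the stop. At 8 mm down the softest pad pushes back with some 3 N, the next 7 to 8 N, the stiffest about 14 N
- tag_c_top (a point): centre of the flat top of the orange tag of mount_c, 18 mm (mount's x) x 30 mm (mount's y), 60 mm above the mount's underside when up, 45 mm when fully down; it moves with the tag
- tag_c (a joint): how far the tag of mount_c is pushed down: 0 up, 0.015 m at the stop. It slides straight down with about 3 N of friction, has no spring, and stays where it is left
- standoff: brass threaded standoff, 16 mm across, 48 mm tall, upright on the tray between two mounts; loose, origin under it; leave it alone
- washer: steel washer 28 mm across, 6 mm thick, flat on the tray between two mounts; loose, origin under it; leave it alone
- screwdriver: blue-handled screwdriver lying along the tray's far edge; loose, origin under it; leave it alone
- multimeter: red multimeter 170 x 85 x 47 mm, lying on the bench to the left; loose, origin under it; leave it alone
- screw_bin: open blue bin 100 x 140 x 55 mm on the bench, far left; loose, origin under it; leave it alone
- cleaner: white bottle 56 mm across, 130 mm tall, on the bench, far right; loose, origin under it; leave it alone
- test_weight: plain steel weight, a cylinder 52 mm across and 45 mm tall, on the bench to the right; loose, origin under it; leave it alone
Not all that is in view belongs to the job. What is shaped like the mount_b but yellow is not meant.

How it is judged (in metres and radians):
On the way, in this order (a step that is already met when the one before it is completed fails the run):
1. the left pad is pressed (over 5 mm) for 0.2 s, the others up (((value of joint pad_a above 0.005 m and y of mount_a in the frame of tray above 0.09 m and value of joint each of pad_b, pad_c below 0.003 m) or (value of joint pad_b above 0.005 m and y of mount_b in the frame of tray above 0.09 m and value of joint each of pad_a, pad_c below 0.003 m) or (value of joint pad_c above 0.005 m and y of mount_c in the frame of tray above 0.09 m and value of joint each of pad_a, pad_b below 0.003 m))), for 0.2 s.
2. the middle pad is pressed likewise (((value of joint pad_a above 0.005 m and y of mount_a in the frame of tray between -0.09 and 0.09 m and value of joint each of pad_b, pad_c below 0.003 m) or (value of joint pad_b above 0.005 m and y of mount_b in the frame of tray between -0.09 and 0.09 m and value of joint each of pad_a, pad_c below 0.003 m) or (value of joint pad_c above 0.005 m and y of mount_c in the frame of tray between -0.09 and 0.09 m and value of joint each of pad_a, pad_b below 0.003 m))), for 0.2 s.
3. the right pad is pressed likewise (((value of joint pad_a above 0.005 m and y of mount_a in the frame of tray below -0.09 m and value of joint each of pad_b, pad_c below 0.003 m) or (value of joint pad_b above 0.005 m and y of mount_b in the frame of tray below -0.09 m and value of joint each of pad_a, pad_c below 0.003 m) or (value of joint pad_c above 0.005 m and y of mount_c in the frame of tray below -0.09 m and value of joint each of pad_a, pad_b below 0.003 m))), for 0.2 s.
4. the softest mount's tag is down (over 12 mm), all pads up (value of joint tag_b above 0.012 m and value of joint each of pad_a, pad_b, pad_c below 0.003 m), for 0.2 s.
At the end, for the whole second after the job is handed in: The softest mount's tag is down by more than 12 of its 15 mm, the other two tags are down by less than 4 mm, all pads are up (within 3 mm), the mounts stand upright, at rest, within 15 mm of where they began, and nothing else was moved by more than 30 mm (all of step 4 and value of joint each of tag_a, tag_c below 0.004 m and distance of each of mount_a, mount_b, mount_c from where it was at the start of the episode below 0.015 m and angle between each of mount_a, mount_b, mount_c's own z axis and vertical below 0.05 rad and linear speed of each of mount_a, mount_b, mount_c below 0.02 m/s and not (distance of any of standoff, washer, screwdriver, multimeter, screw_bin, cleaner, test_weight from where it was at the start of the episode above 0.03 m)); the robot touches nothing.
It fails at once if a tag of a mount that is not the softest is pushed down by more than 4 mm (value of joint any of tag_a, tag_c above 0.004 m).
It fails at once if a mount is lifted by more than 10 mm, shifted by more than 20 mm or tipped by more than 0.2 rad (height (world z) of any of mount_a, mount_b, mount_c above 0.018 m or distance of any of mount_a, mount_b, mount_c from where it was at the start of the episode above 0.02 m or angle between any of mount_a, mount_b, mount_c's own z axis and vertical above 0.2 rad).
It fails at once if another loose thing is moved by more than 30 mm (distance of any of standoff, washer, screwdriver, multimeter, screw_bin, cleaner, test_weight from where it was at the start of the episode above 0.03 m).
It also fails if it takes over 48 s, if anything falls off the work surface, if the arm or the gripper's body presses on something with over 40 N, if the wrist force passes 120 N, or if a joint passes its speed limit or range.

## Working session

There is one attempt and no reset: what is moved stays moved. The work goes in short steps, Python scripts to look and compute and a shell command to move; the robot and the scene stay as the last step left them, time stands still between calls to the robot, and variables do not carry over. Pictures are saved under pics/ and viewed, and the job is handed in when it is done.

```bash
mkdir -p pics; ls; python3 - <<'E'
from bench import *
import cv2
print(sense())
for n in ["scene","side","wrist"]:
    cv2.imwrite(f"pics/{n}0.png",snapshot(n)[:,:,::-1])
    print(n,calibration(n))
E
```

```text
pics
{'time': 0.0, 'joint_pos': array([ 6.43762546e+01,  7.51624814e+00,  8.53291224e+01,  1.45059591e-03,
        8.72605422e+01, -4.89282364e+00]), 'qd': array([ 0.00254726, -0.00442088, -0.00632118, -0.0694841 , -0.02683962,
        0.00880801]), 'joint_efforts': array([ 7.00832697e-04, -5.69386089e+01, -5.00570726e+01,  9.58537203e-05,
        1.44327982e-02, -1.32480599e-05]), 'tool_pos': array([212.10373224, 560.63934542, 209.73407492]), 'tcp_rot': array([-1.79989523e+02,  1.05403147e-01,  6.92690172e+01]), 'ft_force': array([ 0.17538491, -0.11880793,  0.33334737]), 'wrist_torque': array([ 0.05844936, -0.05154897,  0.03369479]), 'finger_gap': 85.58274805180245}
scene {'mtx': array([[481.20377057,   0.        , 280.57980816],
       [  0.        , 481.20377057, 206.90421895],
       [  0.        ,   0.        ,   1.        ]]), 'D': array([-0.15923174,  0.        ,  0.        ,  0.        ,  0.        ]), 'world_to_cam': array([[ 3.06179075e-02,  9.99529619e-01,  1.75609753e-03,
         6.05844520e+00],
       [ 8.46856215e-01, -2.50078304e-02, -5.31233620e-01,
        -3.91580
[... 683 characters left out ...]
1.17413577e+03],
       [ 0.00000000e+00,  0.00000000e+00,  0.00000000e+00,
         1.00000000e+00]])}
wrist {'mtx': array([[293.34160238,   0.        , 277.42371874],
       [  0.        , 293.34160238, 208.48853132],
       [  0.        ,   0.        ,   1.        ]]), 'D': array([0.01025441, 0.        , 0.        , 0.        , 0.        ]), 'hand_eye': array([[ 9.99996975e-01, -2.38384258e-03,  6.06354164e-04,
         5.88590515e-01],
       [ 2.06460999e-03,  9.47450742e-01,  3.19895028e-01,
        -8.10630555e+01],
       [-1.33707009e-03, -3.19892809e-01,  9.47452797e-01,
        -1.64215306e+02],
       [ 0.00000000e+00,  0.00000000e+00,  0.00000000e+00,
         1.00000000e+00]])}
```

View pics/scene0.png

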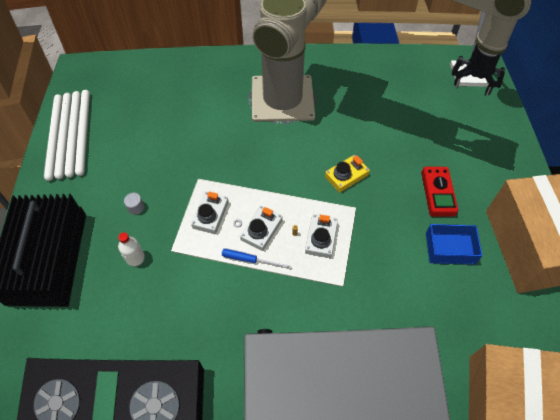

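View pics/side0.png

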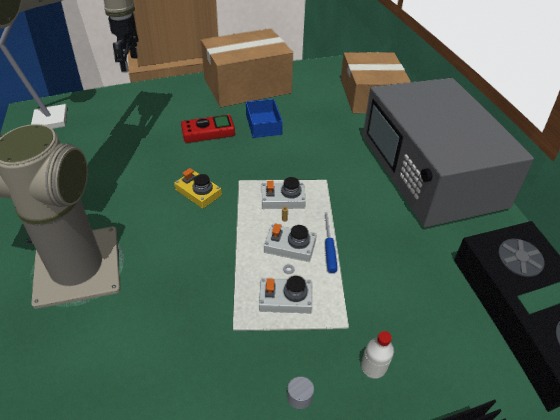

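View pics/wrist0.png

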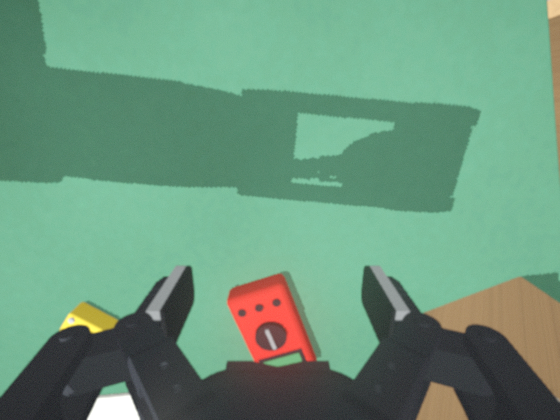

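The scene view looks back at the robot, so the left mount is on the image right. Its pad is at about (322,237), the middle pad at (258,229) and the right pad at (207,213). The yellow decoy is at (347,172). Next I'll measure the pads and tags in both views.

```bash
cat > h.py <<'E'
import numpy as np, cv2
from bench import *
def ray(n,uv,z,T=None):
    c=calibration(n); p=cv2.undistortPoints(np.array([[uv]],float),c["mtx"],c["D"])[0,0]
    d=np.array([p[0],p[1],1]); 
    if T is None: T=np.linalg.inv(c["world_to_cam"])
    o=T[:3,3]; w=T[:3,:3]@d
    return o+w*(z-o[2])/w[2]
def tri(uv1,uv2):
    A=[];b=[]
    P=np.zeros((3,3));q=np.zeros(3)
    for n,uv in (("scene",uv1),("side",uv2)):
        c=calibration(n); T=np.linalg.inv(c["world_to_cam"])
        p=cv2.undistortPoints(np.array([[uv]],float),c["mtx"],c["D"])[0,0]
        d=T[:3,:3]@np.array([p[0],p[1],1]); d/=np.linalg.norm(d)
        M=np.eye(3)-np.outer(d,d); P+=M;q+=M@T[:3,3]
    return np.linalg.solve(P,q)
E
python3 - <<'E'
from h import *
for n in ("scene","side"):
    im=cv2.imread(f"pics/{n}0.png"); hsv=cv2.cvtColor(im,cv2.COLOR_BGR2HSV)
    m=cv2.inRange(hsv,(3,150,120),(16,255,255))
    k,_,st,ce=cv2.connectedComponentsWithStats(m)
    for i in range(1,k):
        if 20<st[i,4]<400: print(n,"orange",ce[i].round(1),st[i],ray(n,ce[i],68).round(1))
    m=cv2.inRange(im,(0,0,0),(62,62,62))
    k,_,st,ce=cv2.connectedComponentsWithStats(m)
    for i in range(1,k):
        if 100<st[i,4]<900: print(n,"black",ce[i].round(1),st[i],ray(n,ce[i],68).round(1))
    x,y,w,h=(180,180,180,100) if n=="scene" else (230,170,120,160)
    cv2.imwrite(f"pics/crop_{n}.png",cv2.resize(im[y:y+h,x:x+w],None,fx=4 if n=="scene" else 3.7,fy=4 if n=="scene" else 3.7,interpolation=cv2.INTER_CUBIC))
E
```

```text
scene orange [357.1 160. ] [353 156  10   9  56] [341.4 218.6  68. ]
scene orange [212.2 195.1] [208 192  10   7  54] [ 458.  -219.9   68. ]
scene orange [267.2 211.4] [263 208  10   8  56] [518.3 -60.2  68. ]
scene orange [324.1 218.2] [319 215  11   7  62] [545.7 100.3  68. ]
scene black [ 6.2 13.6] [  0   0  17  32 156] [ -529.  -1191.3    68. ]
scene black [238.3  21.8] [235   0   7  45 162] [-354.5 -160.9   68. ]
scene black [509.3   6.6] [495   0  30  16 402] [-486.6  996.6   68. ]
scene black [270.3  41.5] [254  27  34  30 751] [-228.   -37.6   68. ]
scene black [290.1  57.7] [267  48  38  19 126] [-133.6   32.3   68. ]
scene black [498.5 152.7] [473 137  45  32 588] [319.5 685.4  68. ]
scene black [343.3 169.3] [336 162  15  18 161] [375.6 172.3  68. ]
scene black [439.9 182.8] [434 177  13  12 102] [432.8 461.9  68. ]
scene black [207.  212.5] [199 204  17  19 205] [ 517.1 -232.3   68. ]
scene black [258.2 227.5] [250 220  17  18 204] [570.5 -86.2  68. ]
scene black [322.  236.2] [314 228  16  19 205] [603.3  90.   68. ]
scene black [543.9 290.7] [525 286  35  10 140] [796.  689.7  68. ]
side orange [187.6 171.6] [183 168  11   8  51] [328.3 212.6  68. ]
side orange [269.7 184.5] [267 181   7   8  49] [537.8 100.8  68. ]
side orange [276.1 228.5] [272 224   9  10  63] [510.7 -61.   68. ]
side orange [269.7 284.6] [266 279   8  14  90] [ 450.6 -222.3   68. ]
side black [ 8.2 10.4] [  0   0  21  25 412] [-443.9 1809.8   68. ]
side black [200.9 180.2] [186 174  25  14 183] [358.8 166.8  68. ]
side black [290.9 183.4] [283 177  16  15 174] [595.2  90.4  68. ]
side black [ 23.2 239.4] [ 12 224  23  26 300] [-121.2   63.5   68. ]
side black [298.9 232.4] [290 225  18  16 215] [561.5 -88.1  68. ]
side black [295.5 284.1] [286 276  20  16 261] [ 506.8 -236.    68. ]
side black [472.2 412.9] [433 399  68  21 661] [ 742.8 -622.9   68. ]
```

View pics/crop_scene.png

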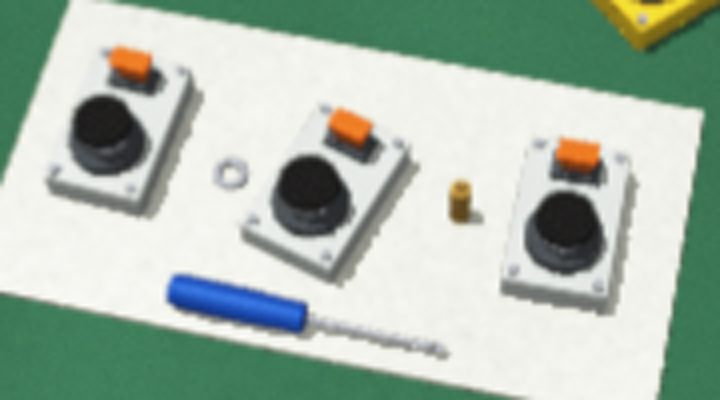

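View pics/crop_side.png

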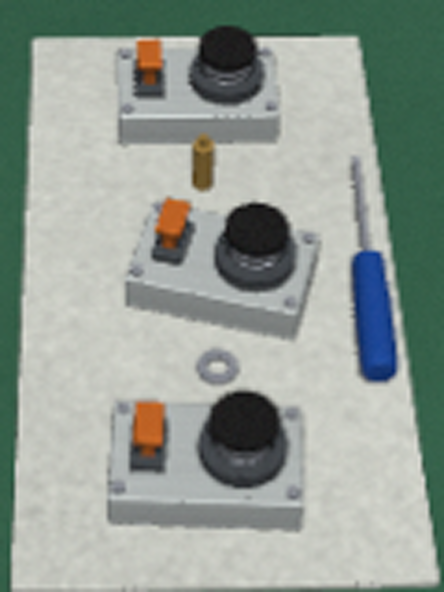

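```bash
cat >> h.py <<'E'
def rel(t):
    s=sense(); R=__import__("scipy.spatial.transform",fromlist=["Rotation"]).Rotation.from_euler("xyz",s["tcp_rot"],degrees=True).as_matrix()
    return (R.T@(np.array(t)-s["tool_pos"])).round(1)
def st():
    s=sense(); print(round(s["time"],2),s["tool_pos"].round(1),s["tcp_rot"].round(1),s["ft_force"].round(2),s["finger_gap"].round(1))
E
python3 - <<'E'
from h import *
S=dict(left=(321.5,234.2),mid=(257.5,225),right=(205.5,210.4)); D=dict(left=(291.9,183),mid=(299.7,231.9),right=(296.2,283.5))
for k in S: print(k,ray("scene",S[k],74).round(1),ray("side",D[k],74).round(1),tri(S[k],D[k]).round(1))
print(rel((597,89,150)))
E
python3 -m pendant '[[[0,0,0,0],[0,0,0,0],[0,0,0,0],[0,0,0,0],[0,0,0,0],[0,0,0,0],[0,0,0,0],[0,0,0,0],[0,0,0,0],[0,0,0,0]]]' -1 20
```

```text
left [600.3  88.4  74. ] [596.1  84.9  74. ] [597.8  89.   69.8]
mid [565.8 -87.9  74. ] [562.  -92.2  74. ] [563.4 -88.2  69.5]
right [ 513.6 -235.9   74. ] [ 507.3 -238.9   74. ] [ 509.4 -236.1   68.6]
[-304.9  526.9   60.4]
time: 0.98
tool_pos: [211.9, 560.1, 208.8]
tcp_rot: [-180.0, 0.2, 69.3]
ft_force: [0.9, 0.4, 0.0]
finger_gap: 0.1
```

```bash
python3 -m pendant '[[[-0.55,0.95,0,0],[-0.55,0.95,0,0],[-0.55,0.95,0,0],[-0.55,0.95,0,0],[-0.55,0.95,0,0],[-0.55,0.95,0,0],[-0.55,0.95,0,0],[-0.55,0.95,0,0],[-0.55,0.95,0,0],[-0.55,0.95,0,0]]]'; python3 -c "
from h import *
print(rel((597.5,88,150)))"
```

```text
time: 1.82
tool_pos: [353.1, 386.4, 209.2]
tcp_rot: [-179.9, 0.1, 69.7]
ft_force: [0.2, 0.5, -0.0]
finger_gap: -0.0
[-195.1  332.8   59.1]
```

```bash
python3 -m pendant '[[[-0.57,0.98,0,0],[-0.57,0.98,0,0],[-0.57,0.98,0,0],[-0.57,0.98,0,0],[-0.57,0.98,0,0],[-0.57,0.98,0,0],[-0.57,0.98,0,0],[-0.57,0.98,0,0],[-0.57,0.98,0,0],[-0.57,0.98,0,0]]]'; python3 -c "
from h import *
print(rel((597.5,88,150)))"
```

```text
time: 2.65
tool_pos: [504.0, 202.1, 211.1]
tcp_rot: [179.9, -0.1, 69.7]
ft_force: [0.5, 0.6, 0.4]
finger_gap: 0.0
[-74.8 127.1  61.2]
```

```bash
python3 -m pendant '[[[-0.45,0.8,0.4,0],[-0.45,0.8,0.4,0],[-0.45,0.8,0.4,0],[-0.45,0.8,0.4,0],[-0.45,0.8,0.4,0],[-0.45,0.8,0.4,0],[-0.45,0.8,0.4,0],[-0.3,0.5,0.2,0],[-0.1,0.2,0,0],[0,0,0,0]]]'; python3 -c "
from h import *
print(rel((597.5,88,90)));st()
cv2.imwrite('pics/w1.png',snapshot('wrist')[:,:,::-1])"
```

```text
time: 3.48
tool_pos: [605.5, 81.7, 150.6]
tcp_rot: [179.7, -0.2, 69.4]
ft_force: [-0.5, -0.4, 0.7]
finger_gap: -0.4
[  2.8 -10.   60.6]Traceback (most recent call last):
  File "<string>", line 3, in <module>
    print(rel((597.5,88,90)));st()
                              ~~^^
  File "h.py", line 22, in st
    s=sense(); print(round(s["time"],2),s["tool_pos"].round(1),s["tcp_rot"].round(1),s["ft_force"].round(2),s["finger_gap"].round(1))
                                                                                                            ^^^^^^^^^^^^^^^^^^^^^
AttributeError: 'float' object has no attribute 'round'
```

```bash
sed -i 's/s\["finger_gap"\].round(1)/s["finger_gap"]/' h.py; python3 -m pendant '[[[0.05,-0.25,0.3,0],[0.05,-0.2,0.3,0],[0,-0.05,0.3,0],[0,0,0.3,0],[0,0,0.3,0],[0,0,0.2,0],[0,0,0,0],[0,0,0,0],[0,0,0,0],[0,0,0,0]]]'; python3 -c "
from h import *
print(rel((597.5,88,74)));st()
cv2.imwrite('pics/w1.png',snapshot('wrist')[:,:,::-1])
cv2.imwrite('pics/s1.png',cv2.resize(snapshot('side')[120:330,170:450,::-1],None,fx=2.8,fy=2.8))"
```

```text
time: 4.32
tool_pos: [594.3, 92.2, 114.4]
tcp_rot: [179.7, -0.3, 69.7]
ft_force: [0.3, 0.2, -0.4]
finger_gap: -0.2
[-3.   4.3 40.4]
4.32 [594.3  92.2 114.4] [179.7  -0.3  69.7] [ 0.3   0.25 -0.37] -0.1924116433450005
```

View pics/w1.png

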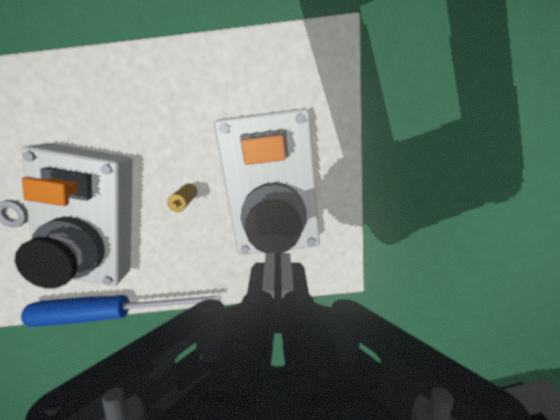

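View pics/s1.png

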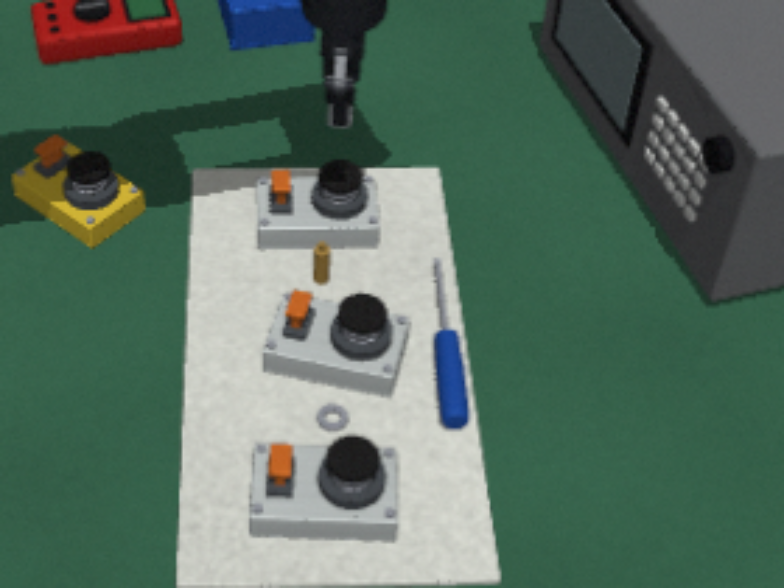

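The wrist view shows the left pad top at (274,224) and its tag at (264,149). The shut fingertips are at about (278,285). I'll cast these with the hand-eye calibration.

```bash
cat >> h.py <<'E'
def wT():
    from scipy.spatial.transform import Rotation as Ro
    s=sense(); T=np.eye(4);T[:3,:3]=Ro.from_euler("xyz",s["tcp_rot"],degrees=True).as_matrix();T[:3,3]=s["tool_pos"]
    return T@calibration("wrist")["hand_eye"]
def wray(uv,z): return ray("wrist",uv,z,wT()).round(1)
E
python3 - <<'E'
from h import *
print("padL",wray((274,224),74),"tagL",wray((264,149),68),"padM",wray((46,262),74),"tagM",wray((49,190),68),"tip?",wray((278,285),114))
print(rel((597.5,88,74)))
E
```

```text
padL [594.4  90.4  74. ] tagL [540.6 103.1  68. ] padM [561.8 -86.3  74. ] tagM [513.4 -55.5  68. ] tip? [620.2  83.6 114. ]
[-3.1  4.1 40.6]
```

```bash
python3 -m pendant '[[[-0.1,0.15,0.35,0],[0,0,0.35,0],[0,0,0.35,0],[0,0,0.35,0],[0,0,0.2,0],[0,0,0.1,0],[0,0,0,0],[0,0,0,0],[0,0,0,0],[0,0,0,0]]]'; python3 -c "
from h import *
print(rel((596,89,74)));st()"
```

```text
time: 5.25
tool_pos: [596.8, 88.6, 76.2]
tcp_rot: [179.7, -0.3, 69.6]
ft_force: [-0.6, 0.6, 1.2]
finger_gap: 0.1
[ 0.1 -0.9  2.2]
5.25 [596.8  88.6  76.2] [179.7  -0.3  69.6] [-0.58  0.58  1.18] 0.12475151459992326
```

Next I'll press 12 mm down in small rows to z≈64 and hold there.

```bash
python3 -m pendant '[[[0,0,0.15,0],[0,0,0.15,0],[0,0,0.15,0],[0,0,0.12,0],[0,0,0.05,0],[0,0,0,0],[0,0,0,0],[0,0,0,0],[0,0,0,0],[0,0,0,0]]]'; python3 -c "
from h import *
st()
cv2.imwrite('pics/s2.png',cv2.resize(snapshot('side')[150:250,230:350,::-1],None,fx=6,fy=6,interpolation=2))"
```

```text
time: 6.08
tool_pos: [597.8, 88.8, 63.7]
tcp_rot: [179.6, -0.3, 69.6]
ft_force: [0.6, -0.3, -0.1]
finger_gap: 0.2
6.08 [597.8  88.8  63.7] [179.6  -0.3  69.6] [ 0.58 -0.26 -0.05] 0.18168527236852977
```

View pics/s2.png

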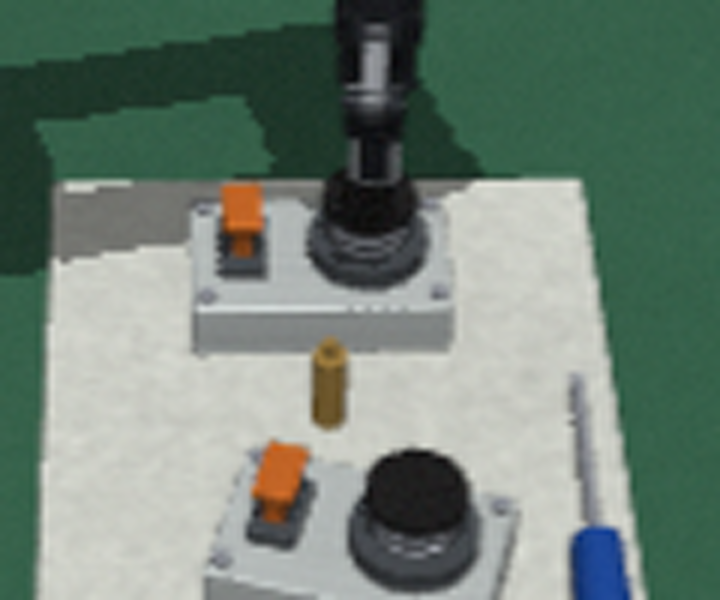

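The side view shows the fingertip at about (375,180) in the crop, over the pad, with the pad apparently still up. The force is near zero, so I'll keep going down in small steps.

```bash
python3 -m pendant '[[[0,0,0.12,0],[0,0,0.1,0],[0,0,0.1,0],[0,0,0.03,0],[0,0,0,0],[0,0,0,0],[0,0,0,0],[0,0,0,0],[0,0,0,0],[0,0,0,0]]]'; python3 -c "
from h import *
st()
cv2.imwrite('pics/s3.png',cv2.resize(snapshot('side')[150:250,230:350,::-1],None,fx=6,fy=6,interpolation=2))
cv2.imwrite('pics/w3.png',snapshot('wrist')[:,:,::-1])"
```

```text
time: 6.97
tool_pos: [597.9, 88.8, 56.1]
tcp_rot: [179.6, -0.3, 69.6]
ft_force: [0.2, 0.4, 0.3]
finger_gap: -0.1
6.97 [597.9  88.8  56.1] [179.6  -0.3  69.6] [0.16 0.36 0.31] -0.1390227337349077
```

View pics/s3.png

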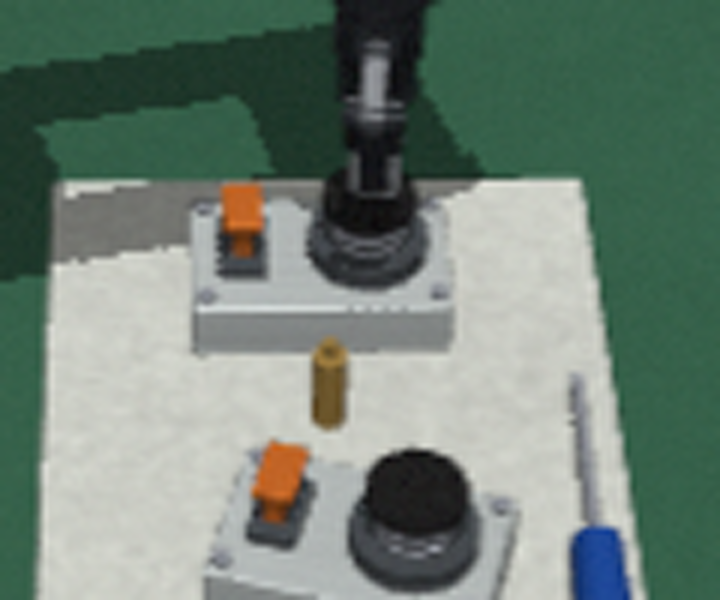

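View pics/w3.png

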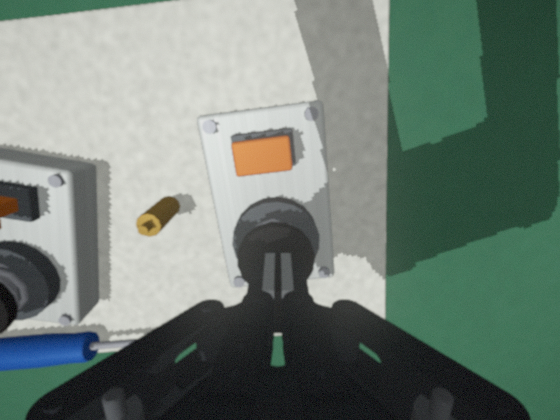

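```bash
python3 - <<'E'
from h import *
a=cv2.imread('pics/side0.png')[165:215,260:320]
b=snapshot('side')[165:215,260:320,::-1]
cv2.imwrite('pics/cmp.png',np.hstack([cv2.resize(x,None,fx=6.5,fy=6.5,interpolation=cv2.INTER_NEAREST) for x in (a,b)]))
# tip triangulation: silver tip bottom
c=cv2.resize(snapshot('scene')[190:260,280:370,::-1],None,fx=8,fy=8,interpolation=cv2.INTER_NEAREST)
cv2.imwrite('pics/sc.png',c)
c=calibration('side')
for p in ([597.9,88.8,56.1],[597.9,88.8,74]):
  for n in('side','scene'):
    c=calibration(n);W=c['world_to_cam']
    print(n,p,cv2.projectPoints(np.array([p]),cv2.Rodrigues(W[:3,:3])[0],W[:3,3],c['mtx'],c['D'])[0].round(1))
E
```

```text
side [597.9, 88.8, 56.1] [[[291.9 186.8]]]
scene [597.9, 88.8, 56.1] [[[321.1 236.5]]]
side [597.9, 88.8, 74] [[[292.1 182. ]]]
scene [597.9, 88.8, 74] [[[321.6 233.4]]]
```

View pics/cmp.png

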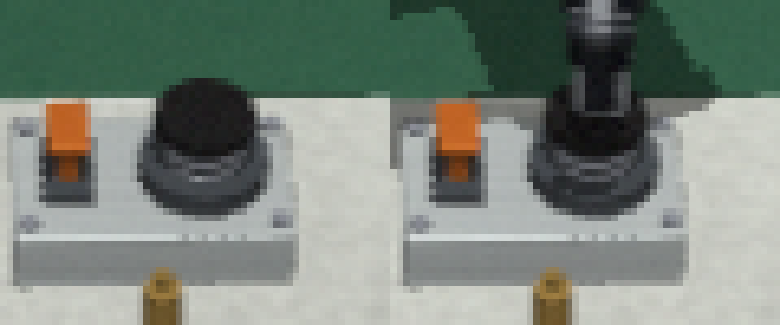

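View pics/sc.png

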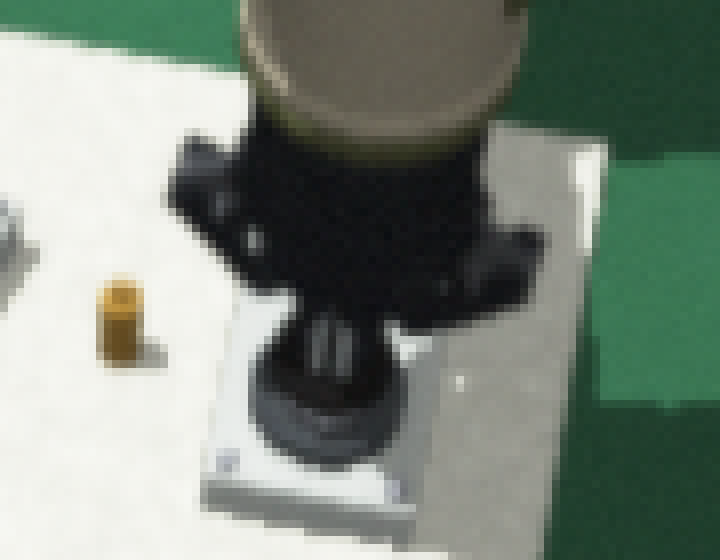

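```bash
python3 - <<'E'
from h import *
from scipy.spatial.transform import Rotation as Ro
s=sense();R=Ro.from_euler("xyz",s["tcp_rot"],degrees=True).as_matrix();print(s['joint_efforts'].round(2))
def pr(n,p):
    c=calibration(n);W=c['world_to_cam']
    return cv2.projectPoints(np.array([p]),cv2.Rodrigues(W[:3,:3])[0],W[:3,3],c['mtx'],c['D'])[0].ravel().round(1)
for dz in (0,-10,-20):
  for y in(-11,11):
    p=s["tool_pos"]+R@np.array([0,y,dz]); 
    print(p.round(0),"side crop",((pr('side',p)-[260,165])*6.5+[390,0]).round(),"scene crop",((pr('scene',p)-[280,190])*8).round())
E
```

```text
[-0.000e+00 -5.942e+01 -4.610e+01  2.000e-02 -6.000e-02  0.000e+00]
[588.  93.  56.] side crop [571. 140.] scene crop [338. 346.]
[608.  85.  56.] side crop [623. 144.] scene crop [320. 398.]
[588.  93.  66.] side crop [572. 123.] scene crop [340. 332.]
[608.  85.  66.] side crop [624. 126.] scene crop [322. 385.]
[587.  93.  76.] side crop [573. 105.] scene crop [342. 318.]
[608.  85.  76.] side crop [625. 109.] scene crop [324. 370.]
```

By both fixed views the visible fingertips are at z≈72–74, while the reported TCP is 56. I'll trust the contact force over the reported height and keep creeping down.

```bash
python3 -m pendant '[[[0,0,0.1,0],[0,0,0.1,0],[0,0,0.05,0],[0,0,0,0],[0,0,0,0],[0,0,0,0],[0,0,0,0],[0,0,0,0],[0,0,0,0],[0,0,0,0]]]'; python3 -c "
from h import *
b=snapshot('side')[165:215,260:320,::-1]
a=cv2.imread('pics/side0.png')[165:215,260:320]
cv2.imwrite('pics/cmp2.png',np.hstack([cv2.resize(x,None,fx=6.5,fy=6.5,interpolation=cv2.INTER_NEAREST) for x in (a,b)]))
"
```

```text
time: 8.0
tool_pos: [598.4, 88.8, 52.0]
tcp_rot: [179.5, -0.4, 69.7]
ft_force: [-1.3, -0.6, 2.6]
finger_gap: -0.1
```

View pics/cmp2.png

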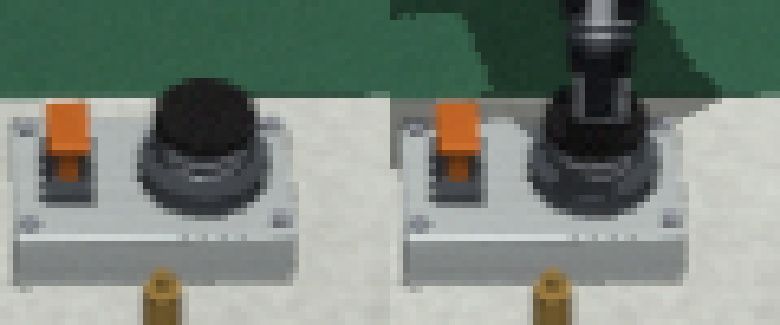

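Contact: the force has risen to 2.6 N with the reported z at 52 and the pad slightly down. I'll press about 6 mm more.

```bash
python3 -m pendant '[[[0,0,0.12,0],[0,0,0.12,0],[0,0,0.1,0],[0,0,0.05,0],[0,0,0,0],[0,0,0,0],[0,0,0,0],[0,0,0,0],[0,0,0,0],[0,0,0,0]]]'; python3 -c "
from h import *
st()
b=snapshot('side')[165:215,260:320,::-1]
a=cv2.imread('pics/side0.png')[165:215,260:320]
cv2.imwrite('pics/cmp3.png',np.hstack([cv2.resize(x,None,fx=6.5,fy=6.5,interpolation=cv2.INTER_NEAREST) for x in (a,b)]))
st()"
```

```text
time: 8.88
tool_pos: [598.7, 88.9, 46.0]
tcp_rot: [179.5, -0.4, 69.7]
ft_force: [-4.7, -0.3, 6.8]
finger_gap: 0.1
8.88 [598.7  88.9  46. ] [179.5  -0.4  69.7] [-4.7  -0.26  6.82] 0.13542916176920528
8.93 [598.7  88.8  46. ] [179.5  -0.4  69.7] [-4.2  -0.19  6.94] 0.1744474654248415
```

View pics/cmp3.png

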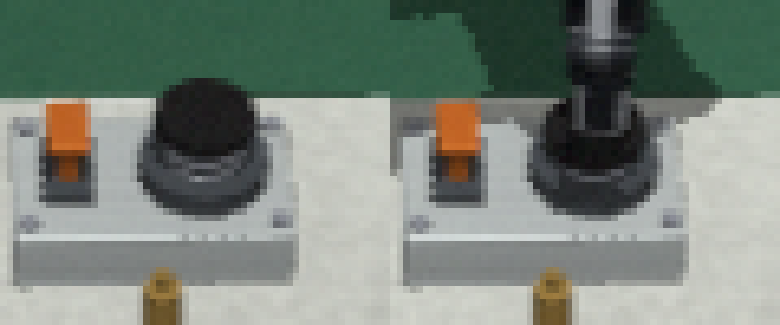

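```bash
python3 -m pendant '[[[0,-0.03,0.1,0],[0,-0.02,0.07,0],[0,0,0,0],[0,0,0,0],[0,0,0,0],[0,0,0,0],[0,0,0,0],[0,0,-0.3,0],[0,0,-0.5,0],[0,0,-0.7,0]]]'; python3 -c "
from h import *
st()"; python3 -m pendant '[[[0,0,-0.5,0],[0,0,0,0],[0,0,0,0],[0,0,0,0],[0,0,0,0],[0,0,0,0],[0,0,0,0],[0,0,0,0],[0,0,0,0],[0,0,0,0]]]'; python3 -c "
from h import *
st()
cv2.imwrite('pics/s4.png',cv2.resize(snapshot('side')[150:330,210:370,::-1],None,fx=3.3,fy=3.3,interpolation=2))
print(rel((563.5,-88,95)))"
```

```text
time: 9.77
tool_pos: [596.7, 88.7, 73.4]
tcp_rot: [179.6, -0.3, 69.7]
ft_force: [0.6, -0.1, -0.7]
finger_gap: -0.0
9.77 [596.7  88.7  73.4] [179.6  -0.3  69.7] [ 0.65 -0.07 -0.71] -0.027483140176291963
time: 10.6
tool_pos: [597.6, 88.7, 86.9]
tcp_rot: [179.5, -0.3, 69.7]
ft_force: [0.0, -0.3, 0.3]
finger_gap: -0.1
10.6 [597.6  88.7  86.9] [179.5  -0.3  69.7] [ 0.03 -0.33  0.32] -0.12893555051677802
[-177.5   29.6   -9. ]
```

View pics/s4.png

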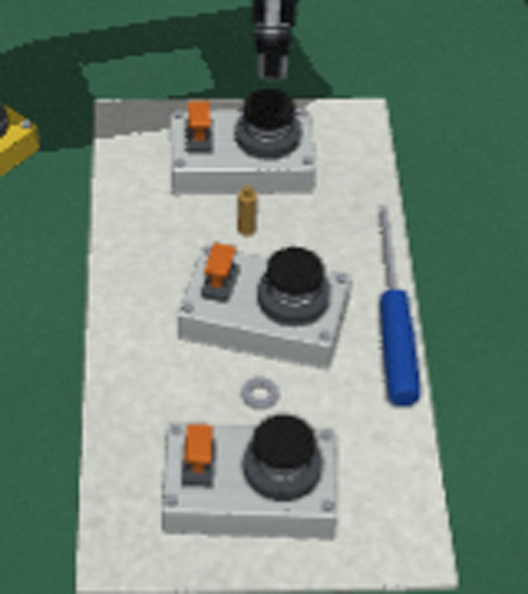

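The left pad has sprung back and nothing has shifted. On to the middle pad.

```bash
python3 -m pendant '[[[-0.95,0.16,0,0],[-0.95,0.16,0,0],[-0.95,0.16,0,0],[-0.95,0.16,0,0],[-0.95,0.16,0,0],[-0.95,0.16,0,0],[-0.95,0.16,0,0],[-0.95,0.16,0,0],[-0.8,0.12,0,0],[-0.3,0.05,0,0]]]'; python3 -c "
from h import *
print(rel((562.5,-87.3,60)))"
```

```text
time: 11.48
tool_pos: [563.0, -89.4, 85.3]
tcp_rot: [179.5, -0.4, 69.9]
ft_force: [0.0, 0.7, -0.6]
finger_gap: 0.1
[ 1.6 -1.4 25.3]
```

```bash
python3 -m pendant '[[[0,0,0.25,0],[0,0,0.3,0],[0,0,0.3,0],[0,0,0.3,0],[0,0,0.1,0],[0,0,0,0],[0,0,0,0],[0,0,0,0],[0,0,0,0],[0,0,0,0]]]'; python3 -c "
from h import *
cv2.imwrite('pics/w5.png',snapshot('wrist')[:,:,::-1])
print(rel((562.5,-87.3,60)));st()"
```

```text
time: 12.32
tool_pos: [563.1, -85.5, 56.3]
tcp_rot: [179.6, -0.4, 70.1]
ft_force: [0.2, -0.6, 0.4]
finger_gap: -0.1
[-1.8 -0.  -3.7]
12.37 [563.2 -85.6  56.3] [179.6  -0.4  70.1] [ 0.88 -1.43 -0.37] -0.23936785195395163
```

View pics/w5.png

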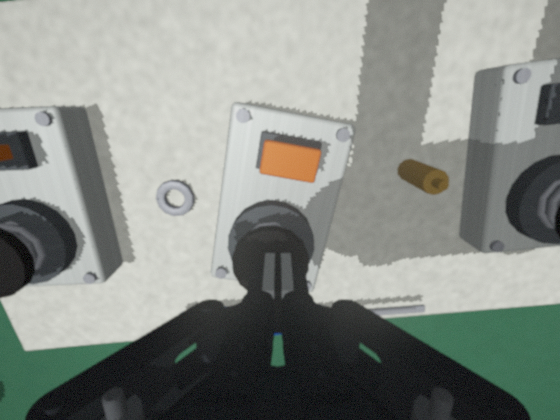

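The fingertips (278,255) are over the middle pad (centre about (271,258)), just above contact. I'll press in two stages to read the force slope.

```bash
python3 -m pendant '[[[-0.1,0,0.12,0],[0,0,0.1,0],[0,0,0.05,0],[0,0,0,0],[0,0,0,0],[0,0,0,0],[0,0,0,0],[0,0,0,0],[0,0,0,0],[0,0,0,0]]]';python3 -m pendant '[[[0,0,0.12,0],[0,0,0.12,0],[0,0,0.1,0],[0,0,0,0],[0,0,0,0],[0,0,0,0],[0,0,0,0],[0,0,0,0],[0,0,0,0],[0,0,0,0]]]'; python3 -c "
from h import *
b=snapshot('side')[208:268,260:330,::-1]
a=cv2.imread('pics/side0.png')[208:268,260:330]
cv2.imwrite('pics/cmp4.png',np.hstack([cv2.resize(x,None,fx=5.5,fy=5.5,interpolation=cv2.INTER_NEAREST) for x in (a,b)]))
st()"
```

```text
time: 13.2
tool_pos: [563.3, -87.9, 51.8]
tcp_rot: [179.5, -0.5, 70.0]
ft_force: [-0.4, 0.1, 1.8]
finger_gap: -0.0
time: 14.03
tool_pos: [563.6, -88.0, 45.1]
tcp_rot: [179.5, -0.5, 70.0]
ft_force: [-1.4, 1.6, 2.6]
finger_gap: 0.3
14.08 [563.6 -87.9  45.1] [179.5  -0.5  70. ] [-1.1   0.86  3.31] -0.5030439349318927
```

View pics/cmp4.png

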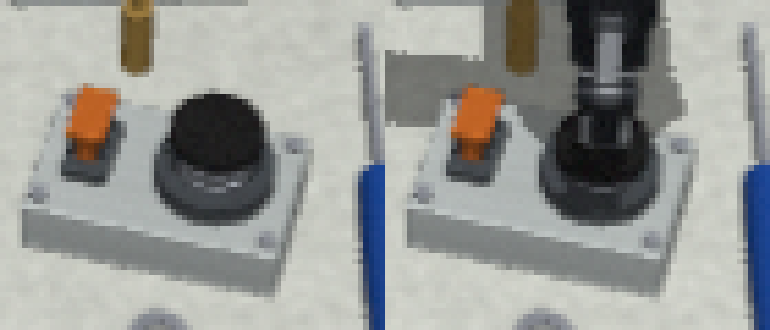

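The middle pad gives about 3 N at roughly 8–9 mm, so it is probably the softest. I'll press 2 mm further and release.

```bash
python3 -m pendant '[[[0,0,0.1,0],[0,0,0,0],[0,0,0,0],[0,0,0,0],[0,0,0,0],[0,0,0,0],[0,0,0,0],[0,0,0,0],[0,0,0,0],[0,0,0,0]]]';python3 -m pendant '[[[0,0,-0.3,0],[0,0,-0.4,0],[0,0,-0.5,0],[0,0,-0.6,0],[0,0,-0.3,0],[0,0,0,0],[0,0,0,0],[0,0,0,0],[0,0,0,0],[0,0,0,0]]]'; python3 -c "
from h import *
print(rel((508.5,-237,85)),rel((513.5,-57,85)))"
```

```text
time: 14.92
tool_pos: [563.8, -88.0, 43.2]
tcp_rot: [179.5, -0.5, 70.0]
ft_force: [-2.3, 0.5, 3.3]
finger_gap: -0.4
time: 15.75
tool_pos: [564.0, -88.6, 90.3]
tcp_rot: [179.3, -0.5, 70.0]
ft_force: [-0.8, -0.0, 0.3]
finger_gap: -0.3
[-158.5   -1.5    4.1] [ 12.4 -58.3   4.7]
```

```bash
python3 -m pendant '[[[-0.95,0,0,0],[-0.95,0,0,0],[-0.95,0,0,0],[-0.95,0,0,0],[-0.95,0,0,0],[-0.95,0,0,0],[-0.95,0,0.1,0],[-0.8,0,0.1,0],[-0.3,0,0,0],[-0.1,0,0,0]]]'; python3 -c "
from h import *
print(rel((508.5,-237,60)));st()
cv2.imwrite('pics/w6.png',snapshot('wrist')[:,:,::-1])"
```

```text
time: 16.58
tool_pos: [504.9, -239.2, 78.8]
tcp_rot: [179.9, -0.5, 70.2]
ft_force: [0.5, 0.8, -0.2]
finger_gap: 0.0
[ 3.1  2.6 18.8]
16.58 [ 504.9 -239.2   78.8] [179.9  -0.5  70.2] [ 0.54  0.83 -0.17] 0.042774492979194674
```

View pics/w6.png

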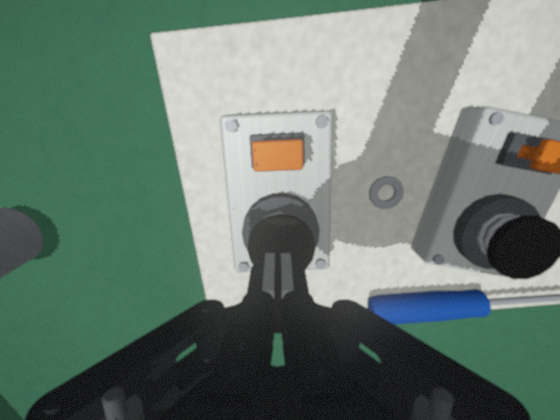

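The right pad's centre is at (281,237), almost under the fingertips. I'll shift about 3 mm and descend.

```bash
python3 -m pendant '[[[0.12,0.1,0.25,0],[0,0,0.3,0],[0,0,0.3,0],[0,0,0.2,0],[0,0,0.05,0],[0,0,0,0],[0,0,0,0],[0,0,0,0],[0,0,0,0],[0,0,0,0]]]'; python3 -c "
from h import *
print(rel((508.5,-237,55)));st()
cv2.imwrite('pics/w7.png',snapshot('wrist')[:,:,::-1])"
```

```text
time: 17.47
tool_pos: [509.6, -232.9, 54.1]
tcp_rot: [179.9, -0.6, 70.5]
ft_force: [0.2, -0.1, 0.1]
finger_gap: 0.1
[-4.2  0.3 -0.9]
17.47 [ 509.6 -232.9   54.1] [179.9  -0.6  70.5] [ 0.2  -0.06  0.06] 0.05067572383582496
```

View pics/w7.png

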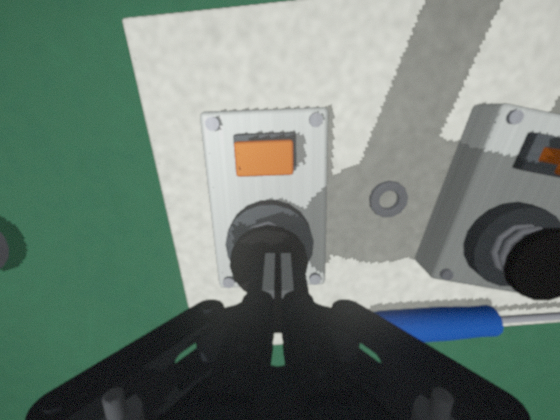

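The pad centre is at about (269,257) and the tips at 278, so I'll shift −4 mm in tool x, then press.

```bash
python3 -m pendant '[[[-0.2,0,0,0],[0,0,0.1,0],[0,0,0.1,0],[0,0,0.05,0],[0,0,0,0],[0,0,0,0],[0,0,0,0],[0,0,0,0],[0,0,0,0],[0,0,0,0]]]';python3 -m pendant '[[[0,0,0.12,0],[0,0,0.12,0],[0,0,0.05,0],[0,0,0,0],[0,0,0,0],[0,0,0,0],[0,0,0,0],[0,0,0,0],[0,0,0,0],[0,0,0,0]]]'; python3 -c "
from h import *
b=snapshot('side')[260:325,250:325,::-1]
a=cv2.imread('pics/side0.png')[260:325,250:325]
cv2.imwrite('pics/cmp5.png',np.hstack([cv2.resize(x,None,fx=5,fy=5,interpolation=cv2.INTER_NEAREST) for x in (a,b)]))
st()"
```

```text
time: 18.35
tool_pos: [508.5, -237.3, 52.9]
tcp_rot: [179.8, -0.7, 70.4]
ft_force: [-2.5, 1.1, 4.5]
finger_gap: 0.2
time: 19.18
tool_pos: [508.7, -237.4, 51.9]
tcp_rot: [179.8, -0.7, 70.3]
ft_force: [-2.7, 1.1, 6.4]
finger_gap: -0.0
19.23 [ 508.7 -237.4   51.9] [179.8  -0.7  70.3] [-2.39  1.23  5.57] 0.08056912166927524
```

View pics/cmp5.png

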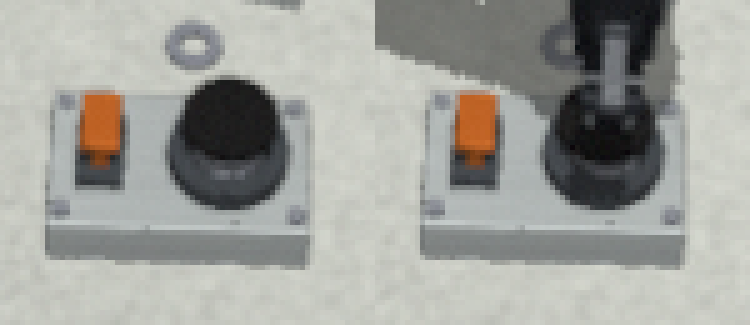

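```bash
python3 -m pendant '[[[0,0,0.15,0],[0,0,0.2,0],[0,0,0.2,0],[0,0,0.2,0],[0,0,0.1,0],[0,0,0.05,0],[0,0,0,0],[0,0,0,0],[0,0,0,0],[0,0,0,0]]]'
```

```text
time: 20.07
tool_pos: [508.9, -237.5, 46.5]
tcp_rot: [179.9, -0.7, 70.3]
ft_force: [-6.3, 3.4, 12.9]
finger_gap: -0.2
```

That is 12.9 N, so this is the stiffest and the middle is confirmed softest. I'll press a bit deeper, hold and release.

```bash
python3 -m pendant '[[[0,0,0.2,0],[0,0,0.2,0],[0,0,0.1,0],[0,0,0.05,0],[0,0,0,0],[0,0,0,0],[0,0,0,0],[0,0,0,0],[0,0,0,0],[0,0,0,0]]]';python3 -m pendant '[[[0,0,-0.3,0],[0,0,-0.4,0],[0,0,-0.5,0],[0,0,-0.5,0],[0,0,-0.3,0],[0,0,0,0],[0,0,0,0],[0,0,0,0],[0,0,0,0],[0,0,0,0]]]'; python3 -c "
from h import *
print(rel((514,-58,85)))"
```

```text
time: 20.9
tool_pos: [509.0, -237.6, 49.1]
tcp_rot: [180.0, -0.8, 70.3]
ft_force: [-3.8, 2.3, 8.5]
finger_gap: -0.5
time: 21.73
tool_pos: [509.2, -238.5, 92.4]
tcp_rot: [179.9, -0.8, 70.3]
ft_force: [0.2, 0.7, -0.3]
finger_gap: -0.0
[171.4 -56.4   9.6]
```

```bash
python3 -m pendant '[[[0.9,-0.3,0,0],[0.95,-0.3,0,0],[0.95,-0.3,0,0],[0.95,-0.3,0,0],[0.95,-0.3,0,0],[0.95,-0.3,0,0],[0.95,-0.3,0,0],[0.95,-0.3,0,0],[0.8,-0.3,0,0],[0.2,-0.1,0,0]]]'; python3 -c "
from h import *
print(rel((514,-57.5,60)));st()
im=snapshot('wrist')[:,:,::-1]
cv2.imwrite('pics/w8.png',im)
m=cv2.inRange(cv2.cvtColor(im,cv2.COLOR_BGR2HSV),(3,150,120),(16,255,255))
k,_,s,ce=cv2.connectedComponentsWithStats(m)
for i in range(1,k):
  if s[i,4]>100: print(s[i],ce[i],wray(ce[i],68))
"
```

```text
time: 22.57
tool_pos: [510.6, -51.8, 89.2]
tcp_rot: [-179.6, -0.8, 70.0]
ft_force: [0.2, -0.9, 0.4]
finger_gap: -0.1
[-4.5  5.3 29.1]
22.57 [510.6 -51.8  89.2] [-179.6   -0.8   70. ] [ 0.24 -0.94  0.4 ] -0.09457739557475814
[ 487  185   46   29 1052] [509.29277567 198.72623574] [540.5 101.9  68. ]
[  0 227  40  26 875] [ 18.08914286 239.64685714] [ 453.2 -217.    68. ]
[256 239  30  14 163] [272.47852761 248.38650307] [519.8 -58.1  68. ]
```

View pics/w8.png

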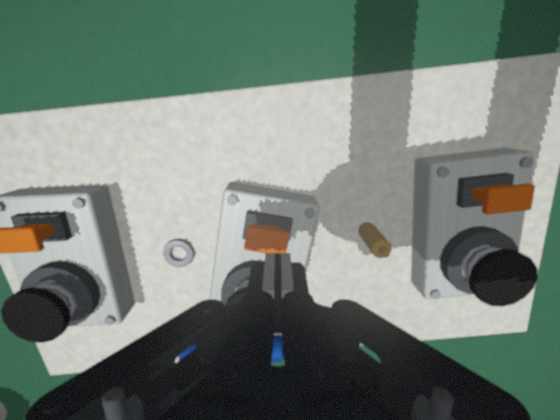

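The middle tag is at (268,239), partly hidden by the tips at (278,255), which still have to move left a little. I'll align while descending to just above it.

```bash
python3 -m pendant '[[[-0.2,0.2,0,0],[-0.05,0.05,0.2,0],[0,0,0.3,0],[0,0,0.3,0],[0,0,0.3,0],[0,0,0.2,0],[0,0,0.1,0],[0,0,0,0],[0,0,0,0],[0,0,0,0]]]'; python3 -c "
from h import *
print(rel((514,-57.5,60)));st()
im=snapshot('wrist')[:,:,::-1]
cv2.imwrite('pics/w9.png',im)
cv2.imwrite('pics/s9.png',cv2.resize(snapshot('side')[195:275,240:340,::-1],None,fx=7,fy=7,interpolation=2))
"
```

```text
time: 23.45
tool_pos: [512.2, -63.0, 55.6]
tcp_rot: [-179.5, -0.6, 69.8]
ft_force: [-0.1, -0.5, -0.0]
finger_gap: -0.2
[ 5.9 -0.2 -4.3]
23.45 [512.2 -63.   55.6] [-179.5   -0.6   69.8] [-0.08 -0.45 -0.05] -0.17500646477648288
```

View pics/w9.png

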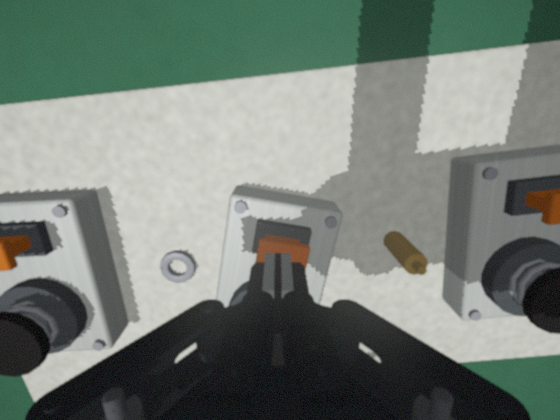

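View pics/s9.png

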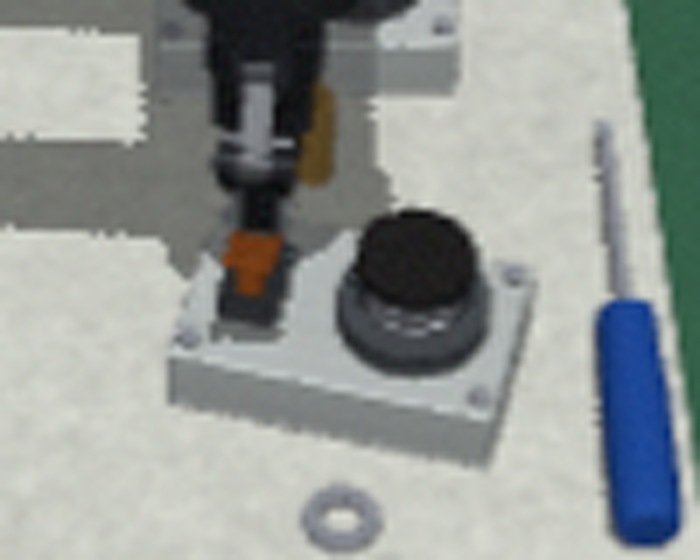

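In the wrist view the tag spans columns 257–310 (centre about 283), with the tips at 278 and its rows centred under them. I'll move +3 mm in tool x and push down.

```bash
python3 -m pendant '[[[0.15,0,0.1,0],[0,0,0.12,0],[0,0,0.12,0],[0,0,0.12,0],[0,0,0.12,0],[0,0,0,0],[0,0,0,0],[0,0,0,0],[0,0,0,0],[0,0,0,0]]]'; python3 -c "
from h import *
st()
im=snapshot('wrist')[:,:,::-1]
cv2.imwrite('pics/w10.png',im)
cv2.imwrite('pics/s10.png',cv2.resize(snapshot('side')[195:275,240:340,::-1],None,fx=7,fy=7,interpolation=2))
"
```

```text
time: 24.38
tool_pos: [514.9, -59.7, 44.8]
tcp_rot: [-179.7, -0.7, 69.9]
ft_force: [-0.6, 0.4, 0.4]
finger_gap: 0.1
24.38 [514.9 -59.7  44.8] [-179.7   -0.7   69.9] [-0.56  0.4   0.45] 0.06483408797355601
```

View pics/w10.png

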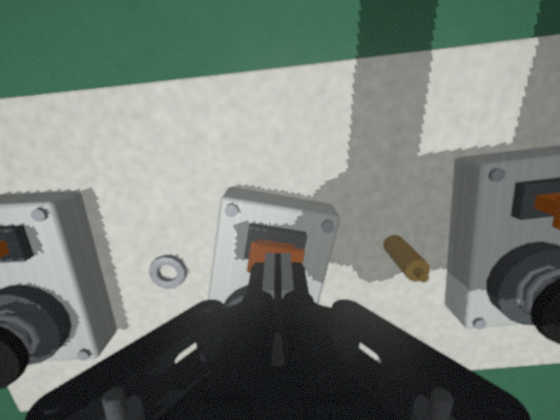

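View pics/s10.png

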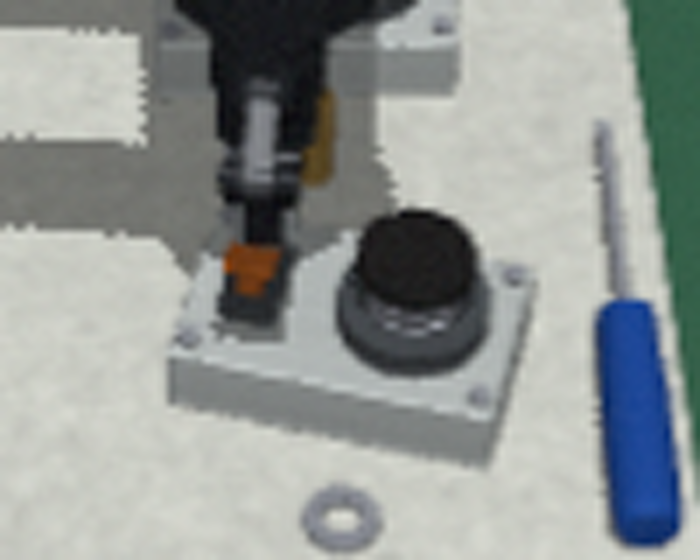

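The tag is moving down: its orange top edge in the side crop dropped from 233 to 247. I'll continue to the stop.

```bash
python3 -m pendant '[[[0,0,0.15,0],[0,0,0.15,0],[0,0,0.15,0],[0,0,0.12,0],[0,0,0.1,0],[0,0,0,0],[0,0,0,0],[0,0,0,0],[0,0,0,0],[0,0,0,0]]]'; python3 -c "
from h import *
st()
cv2.imwrite('pics/s11.png',cv2.resize(snapshot('side')[195:275,240:340,::-1],None,fx=7,fy=7,interpolation=2))
"
```

```text
time: 25.32
tool_pos: [515.6, -59.7, 32.6]
tcp_rot: [-179.7, -0.7, 69.9]
ft_force: [-1.7, 1.3, 4.6]
finger_gap: 0.0
25.32 [515.6 -59.7  32.6] [-179.7   -0.7   69.9] [-1.71  1.35  4.63] 0.0433498379935404
```

View pics/s11.png

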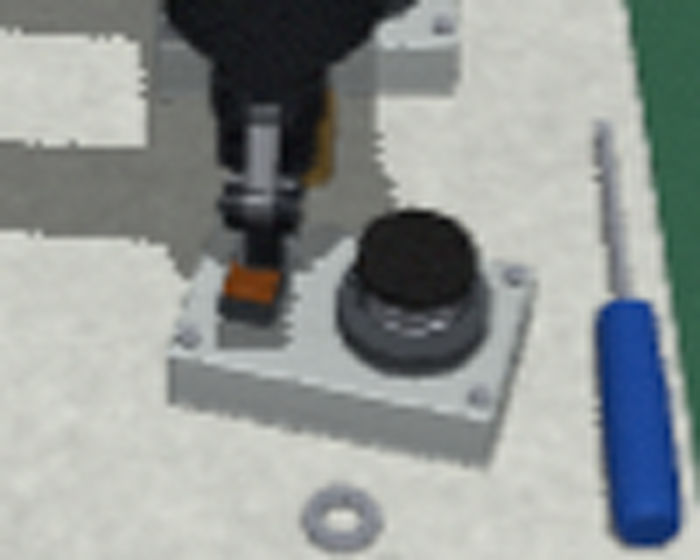

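Nearly or fully down. I'll push against the stop to be sure, then lift.

```bash
python3 -m pendant '[[[0,0,0.15,0],[0,0,0.15,0],[0,0,0.15,0],[0,0,0.1,0],[0,0,0.1,0],[0,0,0,0],[0,0,0,0],[0,0,0,0],[0,0,0,0],[0,0,0,0]]]'; python3 -m pendant '[[[0,0,-0.3,0],[0,0,-0.6,0],[0,0,-0.9,0],[0,0,-1,0],[0,0,-1,0],[0,0,-1,0],[0,0,-1,0],[0,-0.5,-0.5,0],[0,-0.5,0,0],[0,0,0,0]]]'; python3 -c "
from h import *
st()
cv2.imwrite('pics/s12.png',cv2.resize(snapshot('side')[150:330,210:370,::-1],None,fx=3.3,fy=3.3,interpolation=2))
"
```

```text
time: 26.2
tool_pos: [516.0, -59.6, 32.5]
tcp_rot: [-179.6, -0.6, 70.0]
ft_force: [-3.0, 0.4, 6.8]
finger_gap: 0.1
time: 27.03
tool_pos: [496.0, -54.0, 169.3]
tcp_rot: [-179.5, -0.6, 69.9]
ft_force: [-0.3, 0.4, -1.2]
finger_gap: -0.1
27.03 [496.  -54.  169.3] [-179.5   -0.6   69.9] [-0.29  0.41 -1.2 ] -0.08677833460165557
```

View pics/s12.png

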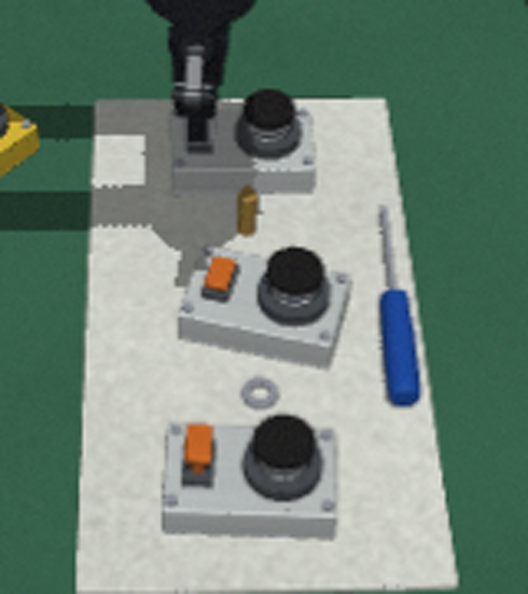

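```bash
python3 - <<'E'
from h import *
for n in("side","wrist"):
  im=snapshot(n)[:,:,::-1]
  hsv=cv2.cvtColor(np.ascontiguousarray(im),cv2.COLOR_BGR2HSV)
  k,_,s,ce=cv2.connectedComponentsWithStats(cv2.inRange(hsv,(3,150,100),(16,255,255)))
  for i in range(1,k):
    if 20<s[i,4]<3000: print(n,"orange",ce[i].round(1),s[i])
  if n=="side":
    for nm in ("pics/side0.png",None):
      x=im if nm is None else cv2.imread(nm)
      k,_,s,ce=cv2.connectedComponentsWithStats(cv2.inRange(x,(0,0,0),(62,62,62)))
      print([ce[i].round(1).tolist() for i in range(1,k) if 100<s[i,4]<400 and 270<ce[i][0]<310])
hand_in()
E
```

```text
side orange [187.8 172.7] [183 168  11  11  68]
side orange [276.2 232.6] [272 228   9  10  66]
side orange [269.7 285. ] [266 279   8  14  96]
[[290.9, 183.4], [298.9, 232.4], [295.5, 284.1]]
[[290.0, 186.0], [298.9, 232.4], [295.4, 284.1]]
wrist orange [447.  186.8] [428 178  37  20 597]
wrist orange [ 99. 216.] [ 81 207  38  19 570]
wrist orange [278.7 214.1] [262 206  29  16 230]
the job is handed in; nothing more can be done
```

I pressed the left, middle and right pads in that order, let each spring back, and pushed only the middle mount's tag down. I handed in at about 27 s of the 48 s; no verdict was reported.

| Pad | Press-back force | Estimated travel | Reading |
|---|---|---|---|
| Left | about 7 N | about 8 mm | middle stiffness |
| Middle | about 3 N | about 9 mm | softest |
| Right | about 13 N | about 7.5 mm | stiffest |

- **Tag:** It was pushed until it stopped moving at about 7 N, and the side picture afterwards shows it down. The right tag is up in the side view, and the left tag looked up in the earlier views.
- **Nothing shifted:** In the side picture the middle and right pad tops match their starting pixels to within 0.1. The left pad mark came out 2.6 px lower, most likely because the gripper and its shadow covered that mount, so I could not confirm it in that picture. It looked unmoved and up in an earlier clear view.
- **Height disagreement:** Contact came about 19 mm lower than the reported tool height said it should. I worked from the contact force and the pictures instead.
- **Right pad:** It eased back to about 8.5 N (roughly 5 mm) at the end of the hold. Before that it read about 13 N, about 7.5 mm, after four rows of holding.

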